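Snap the lens of the loaded inspection stand down over its board

ROBOT

A 6-joint arm with a two-finger parallel gripper is mounted at the origin on a cart in front of the work surface, level with it; the furniture and walls round the work are solid. World frame = base frame: x ahead of the robot, y to its left, z up, the work surface at z = 0. Lengths are in m, angles in degrees, forces in N, time in s.
With the tool pointing down it reaches from about 0.325 to 0.85 m from the base axis. Payload 4.4 kg.
Tool frame: the origin (TCP) lies on the centre line of the jaws, within the pads' length; the fingertips stand 8 mm ahead of it and the grasp point (between the pads) lies 11 mm behind it; y points along the fingers, z is the direction in which the jaws open and shut, and the axes are right-handed (so a half turn about y gives the same grasp; the last joint's range is limited). The gripper opens to 94 mm and grips with 3 to 60 N. Pads are 16 mm wide; open, the fingers measure 119 mm over their backs; the gripper's body (75 mm by 177 mm) begins 78 mm behind the grasp point.
Start: joints at [-71.706, 11.837, 88.321, -0, 79.842, -8.623], TCP at [0.26, -0.513, 0.213] pointing down, gripper open.
Joint ranges: [-156.59, 156.59], [-49.26, 127.26], [12.9, 141.05], [-63.56, 243.56], [4.71, 150.69], [-161.64, 161.64]. Speed limits (degrees/s): [159.86, 159.86, 180, 180, 180, 180].

INTERFACE

Orientations are given as a 3x3 rotation matrix whose columns are the frame's x, y, z axes.
In Python, from station import * gives the robot as it stands.
- The arm moves only by the tool drive_tool, never from a script. Its argument "plan" is a list of rows, each a list of 3 entries, a list of its own where there are three numbers: the closure, from -1 (fully open) to 1 (shut), then the shift along the world's x, y, z in cm, then the turn about the world's z in degrees. In form: [[hand, [dx, dy, dz], yaw], ...]. A call has 1 to 20 rows; each row is the pose to reach, as a shift and turn from the pose commanded when the call began; what a row does not reach only later rows make up. A row lasts 1/8 s, in which the tool goes at most 62.5 mm and 10.7 degrees, less where a joint would pass 70% of its speed; a pose out of reach is approached as far as the arm can. A call with a gripper value outside its range is refused whole. The fingers move at their own pace and stop on an object; "grip_force" is the grip in N (left out, the last holds). Time passes only in rows, so rows that repeat a pose let the fingers close. It gives the time, the measured TCP pose, the force and the opening at its end, in the units of the state.
- sense(): the state, without advancing time (a new reading comes with each control period).
- read_camera(name): name is "scene" or "top" or "wrist"; returns the picture (384x512x3 uint8, blue, green, red); there is no depth.
- calibration(name): a dict with "mtx" (3x3 intrinsics, pixels), "k1" (the pictures are not rectified: a ray, as slopes to the right and down, at radius r is drawn at 1 + k1 r^2 times it, then the intrinsics apply), "R" (3x3) and "t" (3): a world point X has camera coordinates R X + t; the wrist camera has in their place "mount" (4x4, takes a point from camera to tool coordinates, whose origin is the TCP and whose axes are the tool frame's). Camera axes: x right, y down, z forward; pixel columns grow to the right and rows downward; lengths in m; the calibration is good to about 2 mm. A picture is of the moment at which its call begins: read the wrist's pose just before it. calibration takes no time and is no camera call.
- sign_off(): hands the job in, once; it reports no verdict.
The state is a dict: "t": time; "joint_positions": joint angles; "qd": joint speeds; "joint_efforts": joint torques, N m; "tcp_pos": TCP position; "orientation": TCP orientation; "ft_force": force on the tool from outside, world axes, zero at the start; "wrist_torque": the same for the moment, N m; "width": finger opening in m.
Only numpy, scipy, OpenCV 4.12 (cv2) and the standard library are available. Lean on these libraries where they do the work, as an engineer would, in place of code of your own. Each camera call takes 0.05 s, during which the arm holds its last target.

TASK

One of the two small inspection stands has a circuit board lying in its nest. Push that stand's sprung lens arm up and over its centre so that it snaps down to its other stop, with the lens over the board. Leave the board lying in its nest and leave the empty stand's arm parked.

Things in the scene. Friction and masses are not known exactly. Their poses are not given: they have to be found in the camera images.
- lens_stand: Stand holding the board, fixed. Plate 100 (x) x 96 (y) x 8 mm, origin at the centre of its underside, z up. Hinge pin along y at x -35, z 34 mm; cheeks 45 mm high; nest centre x +15. Parked, the arm leans back to -x, its end at x -70, z 108 mm; upright its end is at z 116; snapped down it lies level toward +x, below z 40. Push it in +x from behind its end. The empty stand is identical.
- lens_arm (a joint): Hinge of the loaded stand's arm, rad: 0 parked (25 degrees behind upright), 0.436 upright = over-centre, 2.007 down over the board. A spring drives it from upright to the nearer stop: 2 to 5 N at its end starts it, past upright it runs ahead by itself. Dark arm 82 mm long, 6 thick: bar, 42 mm lens ring centred 50 mm from the pin, rubber tab 24 mm wide at the end. Push any part.
- empty_stand_lens (a point): Centre of the lens of the other, empty stand, whose arm must stay parked. Parked, the point is 56 mm behind (-x of that stand) its plate's centre and 79 mm above the worktop.
- board: Small green circuit board, 22 x 71 x 4 mm, long side along its y, lying loose in the loaded stand's nest, 8 mm above the worktop; origin at the centre of its underside.

How it is judged:
By the outcome, as a careful person would: the job done as asked, in the order asked, and still so for the second after the job is handed in, with the robot touching nothing.
It also fails if it takes over 26 s, if anything falls off the work surface, if the arm or the gripper's body presses on something with over 40 N, if the wrist force passes 120 N, or if a joint passes its speed limit or range.

## Working session

There is one attempt and no reset: what is moved stays moved. The work goes in short steps, Python scripts to look and compute and a tool call to move; the robot and the scene stay as the last step left them, time stands still between calls to the robot, and variables do not carry over. Pictures are saved under pics/ and viewed, and the job is handed in when it is done.

Besides the shell and the picture viewer there is one more tool, called after "Call:" by a JSON object that holds its "op" and its "data", one argument or row to a line. drive_tool: Moves the arm, as the interface text tells. Its arguments: {"type":"object","properties":{"plan":{"type":"array"},"grip_force":{"type":"number"}},"required":["plan"]}

```bash
mkdir -p pics
python3 - <<'E'
from station import *
import cv2
s=sense();print(s['t'],s['tcp_pos'],s['orientation'],s['ft_force'],s['width'])
for n in("scene","top"):
    cv2.imwrite(f"pics/{n}0.png",cv2.resize(read_camera(n),(800,600),interpolation=cv2.INTER_CUBIC));c=calibration(n);print(n,c)
E
```

```text
0.0 [ 0.26002891 -0.5119765   0.21230118] [[-8.91649180e-01 -7.56560882e-04  4.52726371e-01]
 [-4.52726917e-01  2.10948736e-03 -8.91646729e-01]
 [-2.80435522e-04 -9.99997489e-01 -2.22343815e-03]] [-0.313298    0.1254701  -0.03904692] 0.0939551870252238
scene {'mtx': array([[487.5259833 ,   0.        , 255.06829288],
       [  0.        , 487.5259833 , 187.94362574],
       [  0.        ,   0.        ,   1.        ]]), 'k1': -0.16518786672400265, 'R': array([[-0.68126971, -0.73200197, -0.00668572],
       [-0.42229171,  0.4004517 , -0.81320855],
       [ 0.59794757, -0.55119104, -0.58193397]]), 't': array([0.39110472, 0.29686818, 0.76303592])}
top {'mtx': array([[403.62483899,   0.        , 256.82979561],
       [  0.        , 403.62483899, 191.89563118],
       [  0.        ,   0.        ,   1.        ]]), 'k1': -0.009412542472402212, 'R': array([[-0.01555964, -0.99959927,  0.02364735],
       [-0.98153218,  0.01076009, -0.19099424],
       [ 0.19066326, -0.02618244, -0.98130627]]), 't': array([0.00100322, 0.53333142, 0.84554645])}
```

View pics/scene0.png

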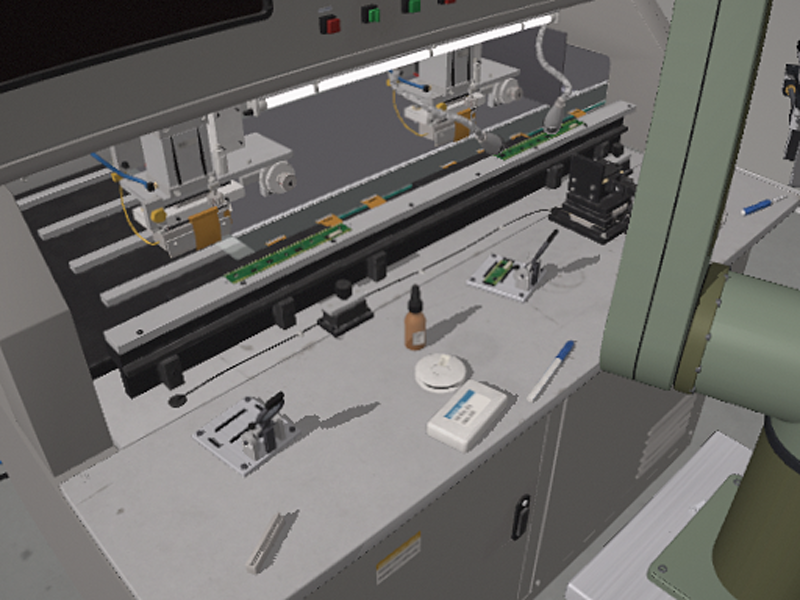

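View pics/top0.png

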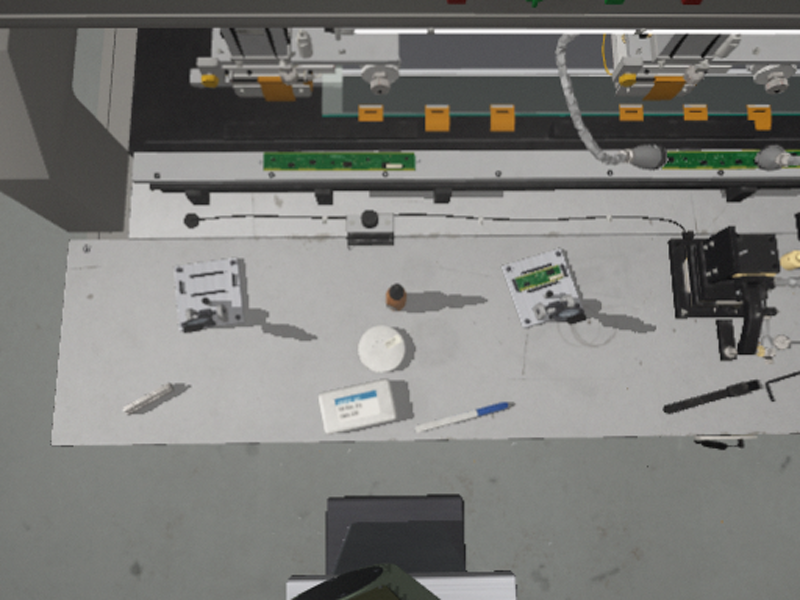

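Run:
```python
from station import *
import cv2
a=read_camera("top");b=read_camera("scene")
cv2.imwrite("pics/t1.png",cv2.resize(a[145:225,305:425],(800,533),interpolation=cv2.INTER_CUBIC))
cv2.imwrite("pics/s1.png",cv2.resize(b[135:205,290:395],(800,533),interpolation=cv2.INTER_CUBIC))
```

```text
(no output)
```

View pics/t1.png

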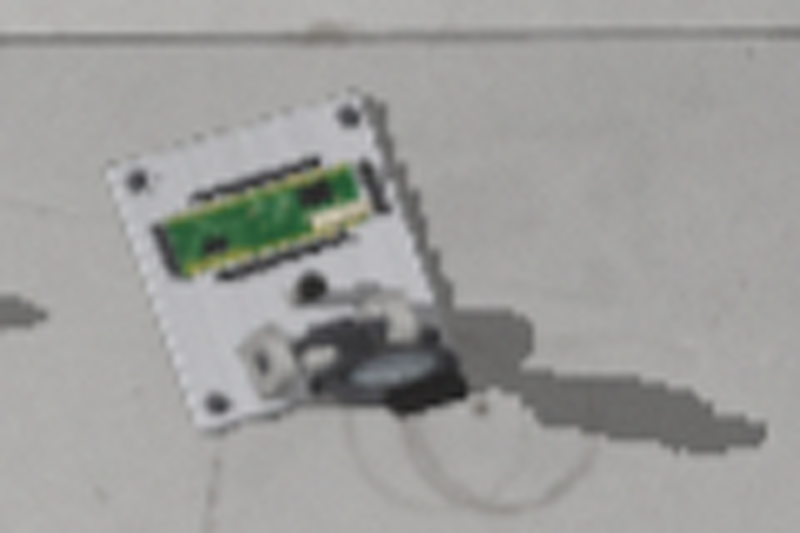

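View pics/s1.png

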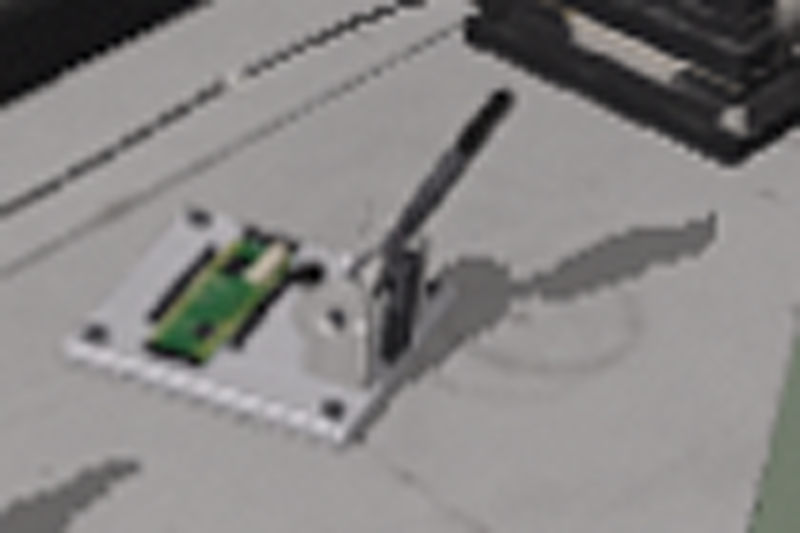

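```bash
cat > h.py <<'E'
import numpy as np,cv2
from station import *
def ray(n,uv):
    c=calibration(n);d=np.array([c['k1'],0,0,0.])
    p=cv2.undistortPoints(np.array([[uv]],float),c['mtx'],d)[0,0]
    R=c['R'];return -R.T@c['t'],R.T@np.array([*p,1])
def onz(n,uv,z):
    o,d=ray(n,uv);return o+d*(z-o[2])/d[2]
def proj(n,X):
    c=calibration(n);return cv2.projectPoints(np.atleast_2d(X).astype(float),cv2.Rodrigues(c['R'])[0],c['t'],c['mtx'],np.array([c['k1'],0,0,0.]))[0][:,0]
E
python3 - <<'E'
from h import *
f=800/120
T=lambda p:((p[0]+.5)/f-.5+305,(p[1]+.5)/f-.5+145)
P=[onz("top",T(p),.008) for p in [(107,165),(358,90),(200,430)]]
print(np.round(P,4))
for a,b in((0,1),(0,2)):print(np.linalg.norm(P[a]-P[b]))
v=P[0]-P[2];yaw=np.arctan2(v[1],v[0]);w=P[0]-P[1];yaw2=np.arctan2(-w[0],w[1]);print(np.degrees([yaw,yaw2]))
c=(P[1]+P[2])/2;print("center",c)
g=800/105
S=lambda p:((p[0]+.5)/g-.5+290,(p[1]+.5)/g-.5+135)
Q=[onz("scene",S(p),.008) for p in [(70,343),(190,208),(345,435)]]
print(np.round(Q,4), (Q[1]+Q[2])/2)
v=Q[0]-Q[2];print(np.degrees(np.arctan2(v[1],v[0])))
yaw=(yaw+yaw2)/2
for y in (yaw,):
  R=np.array([[np.cos(y),-np.sin(y),0],[np.sin(y),np.cos(y),0],[0,0,1]])
  c0=c*[1,1,0]
  X=[c0+R@np.array(q) for q in([-.070,.012,.108],[-.070,-.012,.108],[-.035,0,.034],[-.056,0,.079])]
  print(np.round(X,4))
  print([( (u-305+.5)*f,(v-145+.5)*f) for u,v in proj("top",X)])
  print([( (u-290+.5)*g,(v-135+.5)*g) for u,v in proj("scene",X)])
E
```

```text
[[ 0.5945 -0.1591  0.008 ]
 [ 0.6213 -0.2507  0.008 ]
 [ 0.4991 -0.1873  0.008 ]]
0.095404835597344
0.09950423123672797
[16.46621046 16.31575989]
center [ 0.5601891  -0.21902181  0.008     ]
[[ 0.5863 -0.1581  0.008 ]
 [ 0.6133 -0.2473  0.008 ]
 [ 0.4927 -0.1835  0.008 ]] [ 0.55300374 -0.21538841  0.008     ]
15.174100312655664
[[ 0.4896 -0.2273  0.108 ]
 [ 0.4964 -0.2503  0.108 ]
 [ 0.5266 -0.2289  0.034 ]
 [ 0.5065 -0.2348  0.079 ]]
[(np.float64(397.37826041420516), np.float64(411.025717459767)), (np.float64(468.93312589295044), np.float64(388.74880945000257)), (np.float64(333.38207911910825), np.float64(337.8949693869377)), (np.float64(391.6376021546091), np.float64(373.4261306026423))]
[(np.float64(473.28514364077165), np.float64(114.66355458713808)), (np.float64(501.57955828716604), np.float64(80.00472135287141)), (np.float64(360.816275468563), np.float64(267.28498973511506)), (np.float64(435.71011267123396), np.float64(165.4835156189414))]
```

The board is on the right-hand stand (top view, near pixel 541,288). The plate centre is at about (0.557, -0.217) with a yaw of about 16°. I'll move the closed gripper to behind the arm's end first.

Call:
{"op": "drive_tool", "data": {
  "plan": [
    [1,[2,3,0],-2],
    [1,[4,6,0],-4],
    [1,[6,9,0],-6],
    [1,[8,12,0],-8],
    [1,[10,15,0],-10],
    [1,[12,18,0],-10.5],
    [1,[14,21.5,0],-10.5],
    [1,[16,25.2,0],-10.5],
    [1,[16,25.2,-3],-10.5],
    [1,[16,25.2,-6],-10.5],
    [1,[16,25.2,-9],-10.5],
    [1,[16,25.2,-11.5],-10.5],
    [1,[16,25.2,-11.5],-10.5],
    [1,[16,25.2,-11.5],-10.5]
  ]
}}

```text
t: 1.95
tcp_pos: [0.4208, -0.2612, 0.0993]
orientation: [[-0.959, 0.001, 0.283], [-0.283, -0.001, -0.959], [-0.001, -1.0, 0.001]]
ft_force: [0.3, -0.0, 0.3]
width: 0.0005
```

Run:
```python
from h import *
s=sense();print(s['t'],s['tcp_pos'],s['orientation'].round(3),s['ft_force'],s['width'])
a=read_camera("top");b=read_camera("scene")
cv2.imwrite("pics/t2.png",cv2.resize(a[125:245,275:435],(800,600),interpolation=cv2.INTER_CUBIC))
cv2.imwrite("pics/s2.png",cv2.resize(b[100:220,260:420],(800,600),interpolation=cv2.INTER_CUBIC))
```

```text
1.95 [ 0.42083707 -0.26118311  0.09930524] [[-0.959  0.001  0.283]
 [-0.283 -0.001 -0.959]
 [-0.001 -1.     0.001]] [ 0.25077357 -0.03565852  0.34728929] 0.0005226060811652323
```

View pics/t2.png

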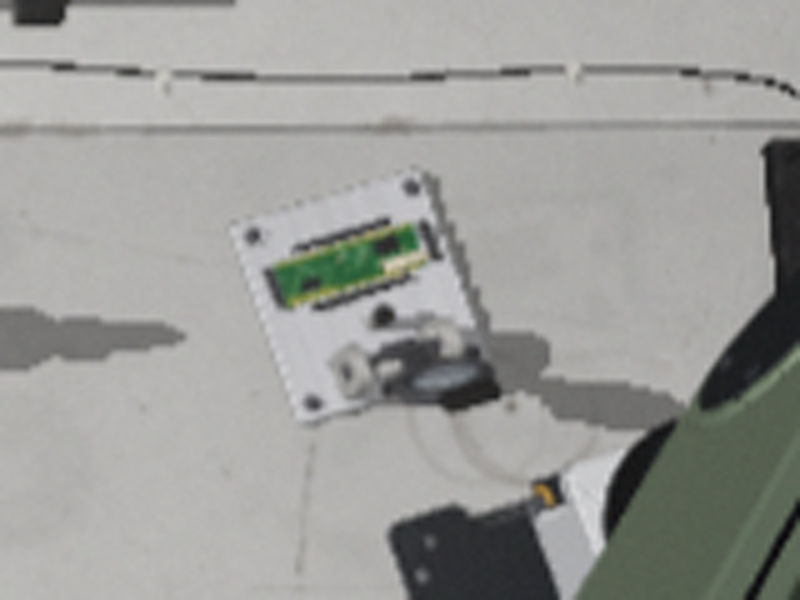

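View pics/s2.png

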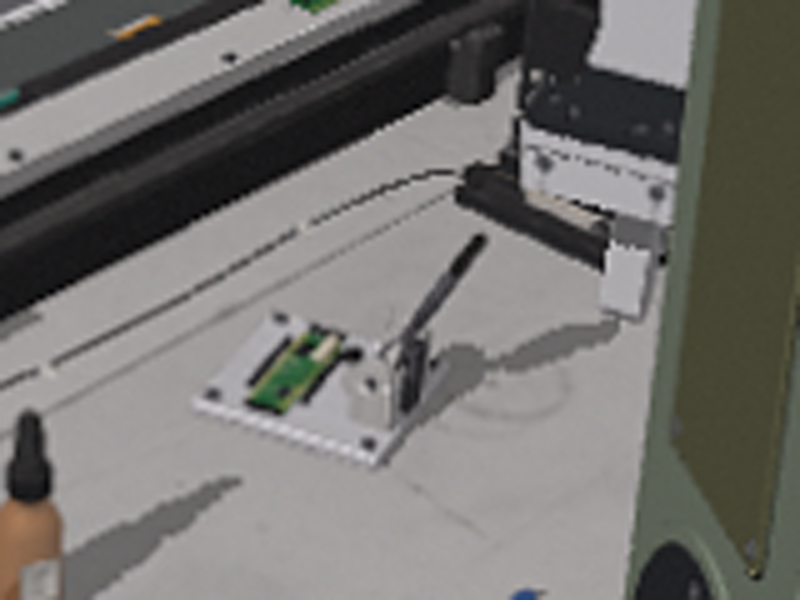

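The closed fingers are lined up about 7 cm behind the arm end, and the arm and board are undisturbed. Next I push along the stand's +x.

Call:
{"op": "drive_tool", "data": {
  "plan": [
    [1,[1.9,0.55,0],0],
    [1,[3.8,1.1,0],0],
    [1,[5.3,1.5,0],0],
    [1,[6.0,1.75,0],0],
    [1,[6.5,1.9,0],0],
    [1,[7.0,2.05,0],0],
    [1,[7.5,2.2,0],0],
    [1,[8.0,2.35,0],0],
    [1,[8.5,2.5,0],0],
    [1,[9.0,2.6,0],0],
    [1,[9.5,2.75,0],0],
    [1,[10.0,2.9,0],0],
    [1,[10.4,3.0,0],0],
    [1,[10.4,3.0,0],0],
    [1,[10.4,3.0,0],0]
  ]
}}

```text
t: 3.92
tcp_pos: [0.5243, -0.2307, 0.0984]
orientation: [[-0.959, -0.0, 0.283], [-0.283, 0.0, -0.959], [0.0, -1.0, -0.0]]
ft_force: [-1.1, -0.7, 0.0]
width: 0.0005
```

Run:
```python
from h import *
b=read_camera("scene")
cv2.imwrite("pics/s3.png",cv2.resize(b[100:220,260:420],(800,600),interpolation=cv2.INTER_CUBIC))
```

```text
(no output)
```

View pics/s3.png

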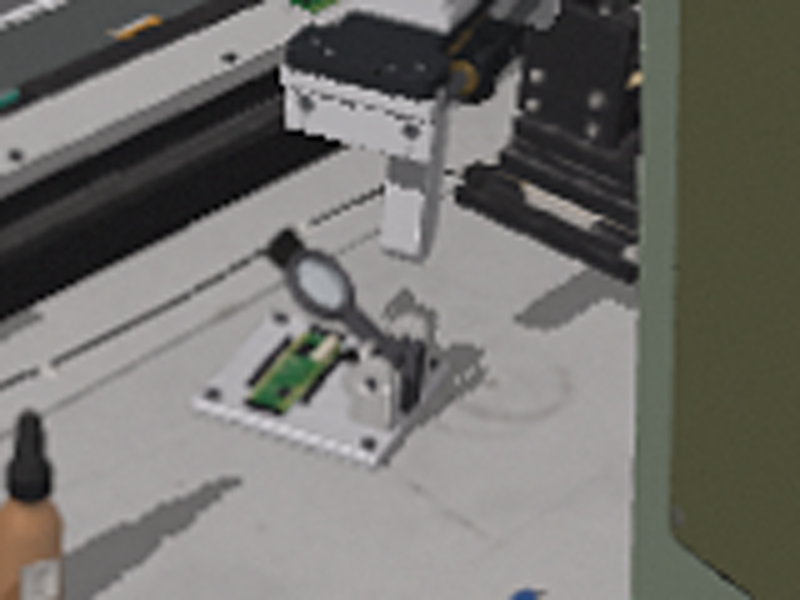

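The arm has gone past upright and is swinging down over the board, ahead of the fingers. I'll retreat and look again.

Call:
{"op": "drive_tool", "data": {
  "plan": [
    [1,[-1,-0.3,0],0],
    [1,[-3,-0.9,0],0],
    [1,[-5,-1.5,1],0],
    [1,[-7,-2,3],0],
    [1,[-9,-2.6,6],0],
    [1,[-11,-4,8],0],
    [1,[-13,-7,9],0],
    [1,[-15,-10,9],0],
    [1,[-15,-10,9],0],
    [1,[-15,-10,9],0],
    [1,[-15,-10,9],0],
    [1,[-15,-10,9],0]
  ]
}}

```text
t: 5.48
tcp_pos: [0.3747, -0.3299, 0.1882]
orientation: [[-0.959, -0.0, 0.284], [-0.284, 0.0, -0.959], [0.0, -1.0, -0.001]]
ft_force: [-0.3, 0.1, -0.1]
width: 0.0002
```

Run:
```python
from h import *
s=sense();print(s['t'],s['ft_force'])
a=read_camera("top");b=read_camera("scene")
l=cv2.resize(a[125:245,80:240],(400,300),interpolation=cv2.INTER_CUBIC)
m=cv2.resize(a[125:245,275:435],(400,300),interpolation=cv2.INTER_CUBIC)
n=cv2.resize(b[110:230,260:420],(400,300),interpolation=cv2.INTER_CUBIC)
o=cv2.resize(b[210:330,100:260],(400,300),interpolation=cv2.INTER_CUBIC)
cv2.imwrite("pics/f4.png",np.vstack([np.hstack([l,m]),np.hstack([o,n])]))
```

```text
5.475 [-0.34045533  0.0820123  -0.06623956]
```

View pics/f4.png

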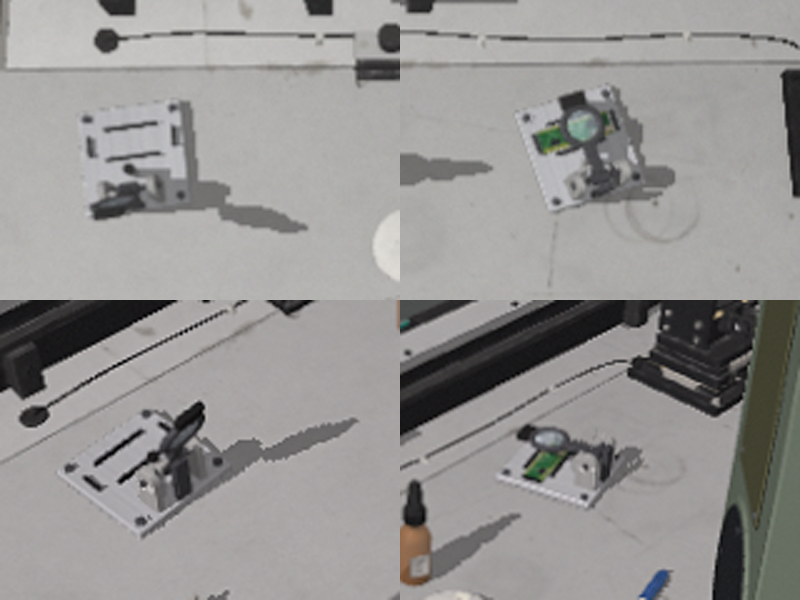

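The pictures show the loaded stand's lens lying over the board (top view panel, near 582,125) with the board still in its nest. The empty stand's arm is still parked. I'll do a quick numeric check that the arm is level before handing in.

Run:
```python
from h import *
y=np.radians(16.2);R=np.array([[np.cos(y),-np.sin(y),0],[np.sin(y),np.cos(y),0],[0,0,1]])
for c0 in([.560,-.219,0],[.553,-.2155,0]):
  X=[np.array(c0)+R@np.array(q) for q in([.015,0,.034],[.047,0,.034])]
  print(((proj("top",X)-[275,125])*2.5+[400,0]).round(),((proj("scene",X)-[260,110])*2.5+[400,300]).round())
s=sense();print(s['t']);sign_off()
```

```text
[[580. 125.]
 [569.  92.]] [[546. 435.]
 [517. 426.]]
[[577. 132.]
 [566. 100.]] [[549. 439.]
 [520. 430.]]
5.575
the job is handed in; nothing more can be done
```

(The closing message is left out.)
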